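# Load the hardness-test rack in reverse order

## Robot

A 7-joint arm with a two-finger parallel gripper is mounted at the origin on the work surface. World frame = base frame: x ahead of the robot, y to its left, z up, the work surface at z = 0. Lengths are in mm, angles in rad, forces in N, time in s.
With the tool pointing down it reaches from about 425 to 825 mm from the base axis. Payload 3.6 kg.
Tool frame: the origin (TCP) lies at the very end of the fingers, on their centre line; the grasp point (between the pads) lies 19 mm behind it; z points along the fingers, y is the line along which they close (so a half turn about z gives the same grasp; the last joint's range is limited). The gripper opens to 85 mm and grips with 20 to 120 N. Pads are 22 mm wide; open, the fingers measure 114 mm over their backs; the gripper's body (76 mm by 85 mm) begins 54 mm behind the grasp point. The pads swing forward as they close: fully open they stand 13 mm farther back than shut.
Start: joints at [-1.137, 0.615, -0.013, 1.423, 0.008, 1.103, -0.04], TCP at [288.414, 582.478, 231.297] pointing down, gripper open.
Joint ranges: [-3.12, 3.12], [-0.3, 2.06], [-1.34, 1.32], [0.26, 2.42], [-1.36, 4.5], [0.01, 1.98], [-2.84, 2.84]. Speed limits (rad/s): [2.79, 2.79, 3.14, 3.14, 3.14, 3.14, 3.14].

## Interface

Orientations are given as a unit quaternion [x, y, z, w].
In Python, from station import manip gives the robot as it stands. The module is installed in compiled form; this text tells all that it offers.
- The arm moves only by the tool drive_tool, never from a script. Its argument "targets" is text: rows parted by semicolons, each of 7 numbers parted by spaces: the turn, a rotation vector about the tool's x, y, z in shares of pi rad (1.0 is pi rad), then the shift along the tool's x, y, z in shares of 1000 mm (1.0 is 1000 mm), then the finger opening in mm, from 0 to 85.4. A call has 1 to 12 rows; each row is the pose to reach, as a shift and turn from the pose commanded when the call began, along the tool's axes at that moment; what a row does not reach only later rows make up. A row lasts 1/10 s, in which the tool goes at most 50 mm and 8.59 degrees, less where a joint would pass 70% of its speed; a pose out of reach is approached as far as the arm can. Shift and turn numbers lie between -1 and 1, and a call with a number outside is refused. A call with a gripper value outside its range is refused whole. The fingers move at their own pace and stop on an object; "squeeze" is the grip in N (left out, the last holds). Time passes only in rows, so rows that repeat a pose let the fingers close. It gives the time, the measured TCP pose, the force, the opening and the grip force at its end, in the units of the state.
- manip.state(): the state, without advancing time (a new reading comes with each control period).
- manip.camera(name): name is "scene" or "side" or "wrist"; returns the picture (420x560x3 uint8, blue, green, red); there is no depth.
- manip.calibration(name): a dict with "K" (3x3 intrinsics, pixels), "camera_from_world" (4x4, takes a point from world to camera coordinates). Camera axes: x right, y up, looking along -z (the intrinsics and any distortion apply to the point x, -y, -z); pixel columns grow to the right and rows downward; lengths in mm; the calibration is good to about 2 mm. A picture is of the moment at which its call begins: read the wrist's pose just before it. calibration takes no time and is no camera call; for the wrist camera it gives the pose at the moment of the call.
- manip.hand_in(): hands the job in; it is judged then, once.
The state is a dict: "t": time; "q": joint angles; "dq": joint speeds; "tau": joint torques, N m; "tcp_pos": TCP position; "ee_rot": TCP orientation; "wrist_force": force on the tool from outside, world axes, zero at the start; "ft_torque": the same for the moment, N m; "opening": finger opening in mm; "grip_force": force on a finger pad.
Only numpy, scipy, OpenCV 4.12 (cv2) and the standard library are available. Lean on these libraries where they do the work, as an engineer would, in place of code of your own. Each camera call takes 0.05 s, during which the arm holds its last target. There are 200 camera calls.

## Task

Move the four coloured specimen mounts from the grey tray into the aluminium test rack in reverse order, counted from the black grip of each: the mount nearest the tray's black grip goes into the rack pocket farthest from the rack's black grip, and so on, one to a pocket. Stand each one upright on its pocket's floor with the polished face up, setting it down gently: never drop or topple a mount.

Things in the scene. Friction and masses are not known exactly. Their poses are not given: they have to be found in the camera images.
- mount_red: red metallographic specimen mount: an upright solid resin cylinder, 30 mm diameter, 32 mm tall, about 45 g, with a small square steel inset in its polished top face. Origin at the centre of its underside, z up. At the start it stands on the tag of its own colour, up to 7 mm off the tag's centre.
- mount_blue: blue metallographic specimen mount: an upright solid resin cylinder, 30 mm diameter, 32 mm tall, about 45 g, with a small square steel inset in its polished top face. Origin at the centre of its underside, z up. At the start it stands on the tag of its own colour, up to 7 mm off the tag's centre.
- mount_yellow: yellow metallographic specimen mount: an upright solid resin cylinder, 30 mm diameter, 32 mm tall, about 45 g, with a small square steel inset in its polished top face. Origin at the centre of its underside, z up. At the start it stands on the tag of its own colour, up to 7 mm off the tag's centre.
- mount_white: white metallographic specimen mount: an upright solid resin cylinder, 30 mm diameter, 32 mm tall, about 45 g, with a small square steel inset in its polished top face. Origin at the centre of its underside, z up. At the start it stands on the tag of its own colour, up to 7 mm off the tag's centre.
- tag_red: red square identity tag, 52 x 52 x 3 mm, a red border 6 mm wide round a dark middle, fixed in one pocket of the grey tray; it marks, at all times, the pocket in which the red mount started. Origin at the centre of its underside (4 mm above the table, on the pocket's floor); the mount's underside starts 3 mm above it.
- tag_blue: blue square identity tag, 52 x 52 x 3 mm, a blue border 6 mm wide round a dark middle, fixed in one pocket of the grey tray; it marks, at all times, the pocket in which the blue mount started. Origin at the centre of its underside (4 mm above the table, on the pocket's floor); the mount's underside starts 3 mm above it.
- tag_yellow: yellow square identity tag, 52 x 52 x 3 mm, a yellow border 6 mm wide round a dark middle, fixed in one pocket of the grey tray; it marks, at all times, the pocket in which the yellow mount started. Origin at the centre of its underside (4 mm above the table, on the pocket's floor); the mount's underside starts 3 mm above it.
- tag_white: white square identity tag, 52 x 52 x 3 mm, a white border 6 mm wide round a dark middle, fixed in one pocket of the grey tray; it marks, at all times, the pocket in which the white mount started. Origin at the centre of its underside (4 mm above the table, on the pocket's floor); the mount's underside starts 3 mm above it.
- tray: grey plastic tray where the mounts start, 66 mm wide, fixed, at any yaw: four pockets in a row along its y, centred at y = +90, +30, -30, -90 mm, x = 0, each 55 (y) x 56 mm inside, floor 4 mm above the table, side lips up to 10 mm, dividers 12 mm high. A black grip block (66 x 22 x 22) at its +y end only, at y = +133.5 mm. Origin on the table under the row's centre, z up.
- rack: aluminium rack with dark pocket floors, empty at first, 66 mm wide, fixed, at any yaw: four pockets in a row along its y, centred at y = +90, +30, -30, -90 mm, x = 0, each 55 (y) x 56 mm inside, floor 4 mm above the table, side lips up to 10 mm, dividers 12 mm high. A black grip block (66 x 22 x 22) at its +y end only, at y = +133.5 mm. Origin on the table under the row's centre, z up.
Not all that is in view belongs to the job. Of the things shaped like the mount_blue, the blue one is meant.

How it is judged:
By the outcome, as a careful person would: the job done as asked, in the order asked, and still so for the second after the job is handed in, with the robot touching nothing.
It also fails if it takes over 102 s, if anything falls off the work surface, if the arm or the gripper's body presses on something with over 40 N, if the wrist force passes 120 N, or if a joint passes its speed limit or range.

## Working session

There is one attempt and no reset: what is moved stays moved. The work goes in short steps, Python scripts to look and compute and a tool call to move; the robot and the scene stay as the last step left them, time stands still between calls to the robot, and variables do not carry over. Pictures are saved under pics/ and viewed, at most 14 in all, crops included, and the job is handed in when it is done.

Besides the shell and the picture viewer there is one more tool, called after "Call:" as name(argument=value, ...) on one line, values as JSON. drive_tool: Moves the arm, as the interface text tells. Its arguments: {"type":"object","properties":{"targets":{"type":"string"},"squeeze":{"type":"number"}},"required":["targets"]}

```bash
mkdir -p pics
python3 - <<'E'
from station import manip
import cv2,numpy as np
for n in["scene","side","wrist"]:
    c=manip.calibration(n);print(n,np.round(c["K"],1).tolist(),np.round(c["camera_from_world"],3).tolist(),[k for k in c])
    cv2.imwrite(f"pics/{n}0.png",manip.camera(n))
s=manip.state();print({k:np.round(v,3).tolist() for k,v in s.items()})
E
```

```text
scene [[505.4, 0.0, 270.7], [0.0, 505.4, 208.7], [0.0, 0.0, 1.0]] [[0.449, 0.894, 0.008, -237.054], [-0.641, 0.316, 0.7, 315.044], [0.623, -0.319, 0.714, -1331.609], [0.0, 0.0, 0.0, 1.0]] ['K', 'camera_from_world']
side [[531.2, 0.0, 278.0], [0.0, 531.2, 200.8], [0.0, 0.0, 1.0]] [[0.969, -0.249, 0.011, -543.69], [0.153, 0.628, 0.763, -95.554], [-0.197, -0.737, 0.647, -1033.754], [0.0, 0.0, 0.0, 1.0]] ['K', 'camera_from_world']
wrist [[310.3, 0.0, 277.3], [0.0, 310.3, 214.3], [0.0, 0.0, 1.0]] [[0.442, 0.897, -0.001, -650.195], [-0.864, 0.425, -0.269, 36.605], [-0.241, 0.12, 0.963, -378.026], [0.0, 0.0, 0.0, 1.0]] ['K', 'camera_from_world']
{'t': 0.15, 'q': [-1.138, 0.616, -0.013, 1.425, 0.008, 1.103, -0.04], 'dq': [-0.001, -0.002, -0.001, -0.004, 0.002, 0.001, -0.001], 'tau': [0.0, -46.966, 0.259, -17.125, 0.01, 0.007, 0.0], 'tcp_pos': [288.152, 581.98, 230.404], 'ee_rot': [0.228, 0.974, -0.001, -0.0], 'wrist_force': [-0.204, 0.413, 0.128], 'ft_torque': [0.024, 0.038, -0.015], 'grip_force': 0.0, 'opening': 85.465}
```

View pics/scene0.png

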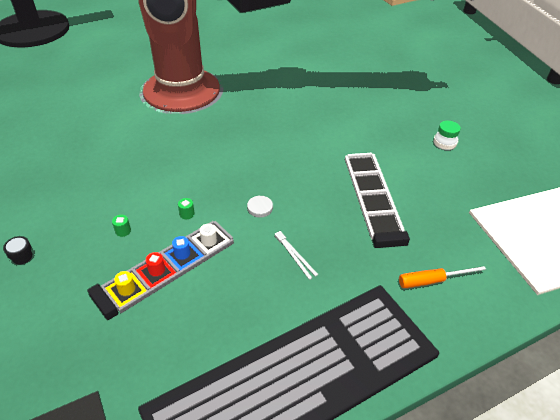

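View pics/side0.png

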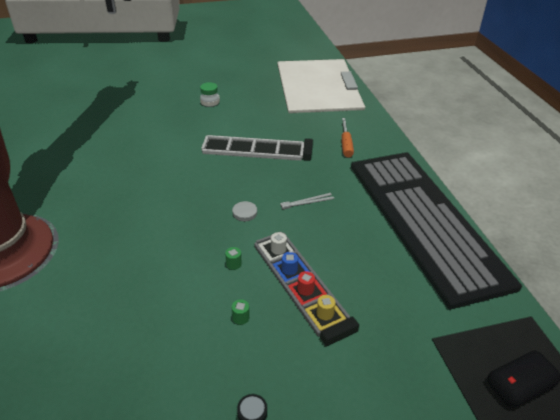

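Scene view: tray with grip at (103,300), then yellow (124,285), red (155,265), blue (181,250), white (208,236). The rack's grip is at (390,238) and its far pocket at (362,162). Look-alikes are two green cylinders (121,225) and (186,208), a black one (18,250), a white flat disc (260,206) and a white/green jar (447,135). None of them stands on a tag, so the four on tags are the ones meant. I'll confirm with an enlarged crop.

Run:
```python
import cv2,numpy as np
a=cv2.imread("pics/scene0.png");b=cv2.imread("pics/side0.png")
r=lambda i,x,y,w,h,s:cv2.resize(i[y:y+h,x:x+w],(w*s,h*s),interpolation=cv2.INTER_CUBIC)
A=r(a,85,195,160,125,2*1);A=cv2.resize(a[195:320,85:245],(480,375));B=cv2.resize(a[145:255,335:415],(272,375))
C=cv2.resize(b[225:350,225:365],(252,225));D=cv2.resize(b[130:165,195:320],(500,225)) 
cv2.imwrite("pics/crop1.png",np.vstack([np.hstack([A,B]),np.hstack([C,D])]))
```

```text
(no output)
```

View pics/crop1.png

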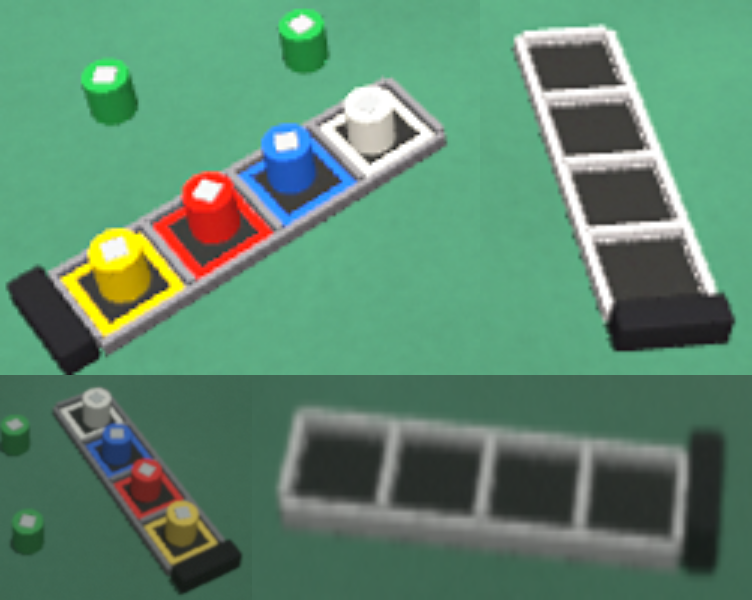

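View pics/wrist0.png

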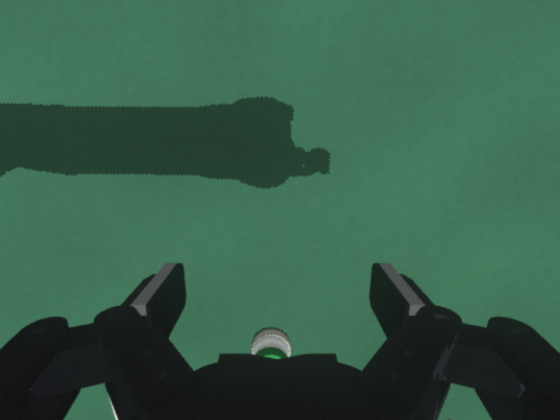

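The crop confirms it: yellow, red, blue and white stand on their tags in that order from the tray grip, and the rack is empty. The wrist view shows the jar at (270,345), which is not part of the job. Next I'll take rough positions.

```bash
cat > h.py <<'E'
import cv2,numpy as np
from scipy.spatial.transform import Rotation as R
def ray(c,uv,z):
    K=np.array(c["K"]);T=np.array(c["camera_from_world"])
    d=np.linalg.inv(K)@[uv[0],uv[1],1];d=np.array([d[0],-d[1],-d[2]])
    Rw=T[:3,:3].T;o=-Rw@T[:3,3];d=Rw@d
    return (o+d*(z-o[2])/d[2])[:2]
def proj(c,p):
    q=np.array(c["camera_from_world"])@[*p,1];q=np.array(c["K"])@[q[0],-q[1],-q[2]];return q[:2]/q[2]
def blobs(m,lo,hi):
    n,l,s,ce=cv2.connectedComponentsWithStats(m.astype(np.uint8));return [(ce[i],s[i,4],l==i) for i in range(1,n) if lo<=s[i,4]<=hi]
E
python3 - <<'E'
from h import *
from station import manip
for n in["scene","side"]:
    c=manip.calibration(n);im=cv2.imread(f"pics/{n}0.png");hsv=cv2.cvtColor(im,cv2.COLOR_BGR2HSV);H,S,V=cv2.split(hsv)
    print(n)
    x0,y0,x1,y1=(85,195,245,320) if n=="scene" else (225,225,365,350)
    roi=np.zeros(H.shape,bool);roi[y0:y1,x0:x1]=1
    for nm,h0,h1 in[("red",-8,8),("yel",20,35),("blu",100,125)]:
        hh=H.astype(int);hh[hh>170]-=180
        m=roi&(hh>h0)&(hh<h1)&(S>110)&(V>60)
        ys,xs=np.nonzero(m);print(nm,m.sum(),xs.min(),xs.max(),ys.min(),ys.max())
    t=(190 if n=="scene" else 125)
    for ce,a,_ in blobs(roi&(S<80)&(V>t),8,400): print(" inset",ce.round(1),a,ray(c,ce,39).round(1))
    x0,y0,x1,y1=(335,145,415,250) if n=="scene" else (195,130,320,165)
    roi=np.zeros(H.shape,bool);roi[y0:y1,x0:x1]=1
    for ce,a,_ in blobs(roi&(V<70)&(S<90),40,2000): print(" dark",ce.round(1),a,ray(c,ce,4).round(1),ray(c,ce,12).round(1))
E
```

```text
scene
red 605 136 175 252 287
yel 657 105 145 271 306
blu 546 164 203 236 270
 inset [185.  202.6] 33 [ 444.7 -144.4]
 inset [119.4 219.4] 41 [ 432.6 -269.9]
 inset [180.2 241.7] 39 [ 535.3 -186.6]
 inset [153.7 258. ] 46 [ 550.4 -240.6]
 inset [167.4 257.5] 8 [ 560.  -218.9]
 inset [192.  263.3] 38 [ 591.2 -184.7]
 inset [122.8 277.5] 49 [ 568.  -300.2]
 inset [161.1 282.2] 9 [ 606.1 -245.3]
 inset [133.  299.1] 27 [ 618.2 -296.8]
 dark [362.1 164.3] 258 [468.9 256.2] [476.2 249.9]
 dark [368.9 182.6] 301 [525.4 235.4] [532.1 229.4]
 dark [376.2 202.5] 347 [582.  214.6] [588.1 208.8]
 dark [387.5 232.4] 904 [659.7 186.7] [665.  181.2]
side
red 576 288 326 271 304
yel 632 305 345 295 329
blu 481 273 308 252 281
 inset [273.7 243.3] 288 [ 514.5 -147.5]
 inset [289.1 247.6] 36 [ 539.7 -165.5]
 inset [232.6 252.1] 44 [ 435.2 -151.8]
 inset [289.6 256.9] 39 [ 534.3 -188.9]
 inset [306.1 277.1] 41 [ 549.7 -243.1]
 inset [326.  301.1] 50 [ 567.  -302.4]
 inset [239.9 305.7] 58 [ 423.9 -277.1]
 dark [216.5 143.9] 183 [470.1 256.7] [468.7 245. ]
 dark [307.5 149.3] 180 [682.4 182.1] [678.7 171.1]
 dark [240.8 145.5] 186 [527.2 235.9] [525.2 224.3]
 dark [265.1 147.2] 194 [583.9 215.1] [581.2 203.7]
 dark [289.4 148.9] 195 [639.8 193.8] [636.5 182.7]
```

Both views agree within about 2 mm, and the pocket spacing comes out at 60.4 mm. Next I'll go over the red pocket with the fingers closing across the tray, and look with the wrist camera.

```bash
cat >> h.py <<'E'
def plan(s,xyz,az):
    "shift/turn in tool axes (tool pointing down, tool y at azimuth az deg)"
    r=R.from_quat(s["ee_rot"]);a=np.radians(az)
    g=R.from_matrix(np.array([[-np.sin(a),np.cos(a),0],[np.cos(a),np.sin(a),0],[0,0,-1]]).T)
    return (r.inv()*g).as_rotvec().round(3).tolist(),r.inv().apply(np.array(xyz)-s["tcp_pos"]).round(1).tolist()
E
python3 - <<'E'
from h import *
from station import manip
s=manip.state();a=plan(s,(550,-242,231),16.3);print(a)
R0=R.from_quat(s["ee_rot"]);print(R0.as_matrix().round(3))
E
```

```text
([-0.002, 0.001, 0.827], [-600.2, -622.3, 0.6])
[[-0.896  0.444 -0.001]
 [ 0.444  0.896 -0.002]
 [-0.    -0.002 -1.   ]]
```

Units first: shifts go in shares of 1000 mm and turns go in shares of pi rad. So -622 mm is -0.622, -600 mm is -0.6, 0.827 rad is 0.2632.

Call:
drive_tool(targets="0 0 0.2632 -0.6 -0.622 0 85; 0 0 0.2632 -0.6 -0.622 0 85; 0 0 0.2632 -0.6 -0.622 0 85; 0 0 0.2632 -0.6 -0.622 0 85; 0 0 0.2632 -0.6 -0.622 0 85; 0 0 0.2632 -0.6 -0.622 0 85; 0 0 0.2632 -0.6 -0.622 0 85; 0 0 0.2632 -0.6 -0.622 0 85; 0 0 0.2632 -0.6 -0.622 0 85; 0 0 0.2632 -0.6 -0.622 0 85; 0 0 0.2632 -0.6 -0.622 0 85; 0 0 0.2632 -0.6 -0.622 0 85")

```text
t: 1.35
tcp_pos: [470.3, 8.9, 231.4]
ee_rot: [0.6, 0.8, 0.0, -0.0]
wrist_force: [1.1, 0.0, 0.3]
opening: 84.8
grip_force: 0.0
```

Run:
```python
from h import *
from station import manip
s=manip.state();print(s["t"],s["tcp_pos"],plan(s,(550,-242,231),16.3))
```

```text
1.35 [470.28768884   8.86245257 231.3878079 ] ([0.0, -0.0, -0.0], [-263.2, 6.1, 0.3])
```

To row units: -263 mm is -0.263, -250 mm is -0.25.

Call:
drive_tool(targets="0 0 0 -0.045 0.001 0 85; 0 0 0 -0.09 0.002 0 85; 0 0 0 -0.135 0.003 0 85; 0 0 0 -0.18 0.004 0 85; 0 0 0 -0.22 0.005 0 85; 0 0 0 -0.25 0.006 0 85; 0 0 0 -0.263 0.006 0 85; 0 0 0 -0.263 0.006 0 85; 0 0 0 -0.263 0.006 0 85")

```text
t: 2.25
tcp_pos: [549.4, -238.0, 230.9]
ee_rot: [0.599, 0.801, 0.001, -0.001]
wrist_force: [-0.3, 0.2, -0.2]
opening: 85.0
grip_force: 0.0
```

Run:
```python
from h import *
from station import manip
s=manip.state();print(s["t"],s["tcp_pos"])
c=manip.calibration("wrist");im=manip.camera("wrist");cv2.imwrite("pics/w1.png",im);np.savez("w1.npz",**c)
```

```text
2.25 [ 549.43478901 -237.95022217  230.9095142 ]
```

View pics/w1.png

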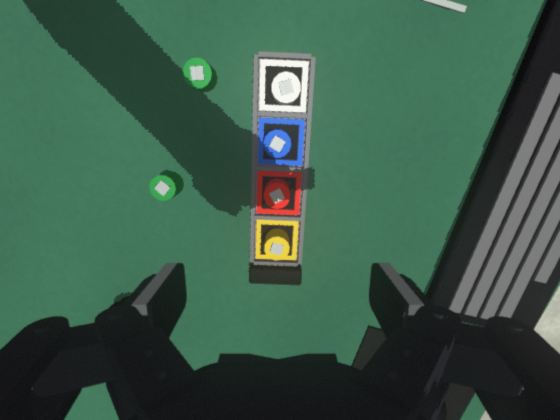

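Wrist view, top to bottom: white inset (286,87), blue (277,144), red (277,196), yellow (277,248), grip (275,274). The two green ones lie left of the tray. Measuring from this view.

Run:
```python
from h import *
c=dict(np.load("w1.npz"));im=cv2.imread("pics/w1.png");H,S,V=cv2.split(cv2.cvtColor(im,cv2.COLOR_BGR2HSV))
for nm,p,h0,h1 in[("white",(286,87),0,0),("blue",(277,144),100,125),("red",(277,196),-8,8),("yel",(277,248),18,38)]:
    x,y=p;w=12;m=np.zeros(H.shape,bool);m[y-w:y+w,x-w:x+w]=1
    q=(S<70)&(V>80) if nm!="white" else (V>120)&(V<205)
    for ce,a,_ in blobs(m&q,20,400): print(nm,"inset",ce.round(1),a,ray(c,ce,39).round(1))
    hh=H.astype(int);hh[hh>170]-=180
    m=np.zeros(H.shape,bool);m[y-35:y+35,x-33:x+33]=1
    q=(hh>h0)&(hh<h1)&(S>110)&(V>60) if h1 else (S<40)&(V>200)
    bl=sorted(blobs(m&q,100,4000),key=lambda b:-b[1])[:2]
    for b in bl:
        ys,xs=np.nonzero(b[2]);r=cv2.minAreaRect(np.c_[xs,ys].astype(np.float32));print("  tag",b[1],np.round(r[0],1),np.round(r[1],1),round(r[2],1),ray(c,r[0],7).round(1),ray(c,r[0],39).round(1))
```

```text
tag 1667 [282.9  85.4] [48.1 51.3] 2.6 [ 524.  -126.4] [ 524.6 -130.4]
blue inset [276.9 143.4] 154 [ 534.9 -186.7]
  tag 1457 [280.2 141.3] [46.2 46.8] 2.7 [ 538.3 -184.7] [ 537.7 -183.6]
red inset [276.6 195.5] 124 [ 550.6 -240.5]
  tag 1410 [278.4 192.7] [43.7 43.3] 2.6 [ 553.4 -243. ] [ 551.5 -236.9]
yel inset [276.3 248.4] 114 [ 567.8 -300.3]
  tag 1297 [276.4 240. ] [42.3 40.3] 2.1 [ 568.4 -301.6] [ 565.1 -290.4]
```

Run:
```python
from h import *
from station import manip
s=manip.state();print(s["t"],s["tcp_pos"],np.abs(s["dq"]).max(),plan(s,(567.5,-301,60),14.2))
```

```text
2.3 [ 549.59078237 -237.44304024  231.07716141] 0.011745254699152066 ([-0.0, -0.002, 0.039], [-66.4, -0.8, 170.9])
```

To row units: 171 mm is 0.171, 170 mm is 0.17, 0.039 rad is 0.0124.

Call:
drive_tool(targets="0 0 0.0124 -0.03 -0.0008 0.04 60; 0 0 0.0124 -0.0664 -0.0008 0.08 60; 0 0 0.0124 -0.0664 -0.0008 0.12 60; 0 0 0.0124 -0.0664 -0.0008 0.15 60; 0 0 0.0124 -0.0664 -0.0008 0.17 60; 0 0 0.0124 -0.0664 -0.0008 0.171 60; 0 0 0.0124 -0.0664 -0.0008 0.171 60; 0 0 0.0124 -0.0664 -0.0008 0.171 60")

```text
t: 3.1
tcp_pos: [568.8, -303.8, 62.3]
ee_rot: [0.615, 0.789, 0.0, 0.002]
wrist_force: [0.1, 0.6, 0.5]
opening: 60.0
grip_force: 0.0
```

Run:
```python
from h import *
from station import manip
s=manip.state();print(s["t"],s["tcp_pos"],s["opening"],plan(s,(567.5,-301,12),14.2))
c=manip.calibration("wrist");im=manip.camera("wrist");cv2.imwrite("pics/w2.png",im)
```

```text
3.1 [ 568.75910898 -303.81763028   62.26351799] 59.96329147810844 ([0.003, 0.002, -0.002], [3.1, -0.7, 50.3])
```

View pics/w2.png

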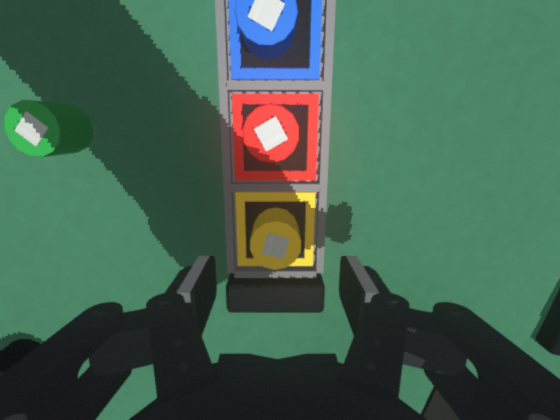

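The view shows yellow (275,245) centred between the fingers (212 to 345), with the lips clear. Descend and grip.

To row units: 49 mm is 0.049, 45 mm is 0.045.

Call:
drive_tool(targets="0 0 0 0.003 -0.0007 0.02 60; 0 0 0 0.003 -0.0007 0.035 55; 0 0 0 0.003 -0.0007 0.045 50; 0 0 0 0.003 -0.0007 0.049 45; 0 0 0 0.003 -0.0007 0.049 45; 0 0 0 0.003 -0.0007 0.049 45", squeeze=25)

```text
t: 3.75
tcp_pos: [566.3, -301.8, 11.7]
ee_rot: [0.615, 0.788, -0.0, 0.0]
wrist_force: [-0.4, -0.2, -0.3]
opening: 45.1
grip_force: 0.0
```

Call:
drive_tool(targets="0 0 0 0 0 0 38; 0 0 0 0 0 0 32; 0 0 0 0 0 0 26; 0 0 0 0 0 0 20; 0 0 0 0 0 0 20; 0 0 0 0 0 0 20")

```text
t: 4.35
tcp_pos: [566.4, -301.6, 12.0]
ee_rot: [0.615, 0.788, 0.0, 0.001]
wrist_force: [0.0, 0.9, 5.2]
opening: 29.4
grip_force: 24.9
```

Gripped at 29.4 mm opening. But with the mount held this low, the fingertips would be at 9 mm in the rack, below its 10 mm lips. I'll regrip 3 mm higher.

To row units: -3 mm is -0.003.

Call:
drive_tool(targets="0 0 0 0 0 0 40; 0 0 0 0 0 0 40; 0 0 0 0 0 -0.003 40; 0 0 0 0 0 -0.003 40; 0 0 0 0 0 -0.003 36; 0 0 0 0 0 -0.003 33; 0 0 0 0 0 -0.003 28; 0 0 0 0 0 -0.003 20; 0 0 0 0 0 -0.003 20; 0 0 0 0 0 -0.003 20")

```text
t: 5.35
tcp_pos: [566.0, -301.5, 14.4]
ee_rot: [0.615, 0.788, -0.0, 0.0]
wrist_force: [-0.1, 0.7, 1.1]
opening: 28.9
grip_force: 24.7
```

To row units: -80 mm is -0.08, -70 mm is -0.07.

Call:
drive_tool(targets="0 0 0 0 0 -0.005 20; 0 0 0 0 0 -0.02 20; 0 0 0 0 0 -0.045 20; 0 0 0 0 0 -0.07 20; 0 0 0 0 0 -0.08 20; 0 0 0 0 0 -0.08 20; 0 0 0 0 0 -0.08 20; 0 0 0 0 0 -0.08 20")

```text
t: 6.15
tcp_pos: [565.1, -300.7, 92.9]
ee_rot: [0.615, 0.788, -0.0, -0.001]
wrist_force: [-0.4, -0.3, -1.6]
opening: 29.2
grip_force: 24.7
```

Run:
```python
from h import *
from station import manip
s=manip.state();print(s["t"],s["tcp_pos"],s["wrist_force"],plan(s,(469.5,256.5,95),69.8))
```

```text
6.15 [ 565.1082304  -300.67725748   92.93124322] [-0.39080301 -0.29339034 -1.64880188] ([-0.001, -0.003, -0.973], [563.7, 42.4, -1.0])
```

To row units: 508 mm is 0.508, 470 mm is 0.47, -0.96 rad is -0.3056.

Call:
drive_tool(targets="0 0 -0.0095 0.015 0.001 -0.001 20; 0 0 -0.0318 0.045 0.003 -0.001 20; 0 0 -0.0637 0.09 0.007 -0.001 20; 0 0 -0.0955 0.138 0.01 -0.001 20; 0 0 -0.1273 0.186 0.014 -0.001 20; 0 0 -0.1592 0.234 0.018 -0.001 20; 0 0 -0.191 0.282 0.021 -0.001 20; 0 0 -0.2228 0.33 0.025 -0.001 20; 0 0 -0.2483 0.378 0.028 -0.001 20; 0 0 -0.2737 0.426 0.032 -0.001 20; 0 0 -0.296 0.47 0.035 -0.001 20; 0 0 -0.3056 0.508 0.038 -0.001 20")

```text
t: 7.35
tcp_pos: [477.3, 204.2, 94.9]
ee_rot: [0.179, 0.984, 0.0, -0.001]
wrist_force: [0.1, 0.5, -1.0]
opening: 29.0
grip_force: 24.7
```

Run:
```python
from h import *
from station import manip
s=manip.state();print(s["t"],s["tcp_pos"],plan(s,(469.5,256.5,95),69.8))
```

```text
7.35 [477.25090878 204.16176535  94.86550275] ([0.0, -0.002, -0.007], [25.7, 46.3, -0.1])
```

To row units: 46.3 mm is 0.0463, 25.7 mm is 0.0257, -0.007 rad is -0.0022.

Call:
drive_tool(targets="0 0 -0.0022 0.013 0.023 0 20; 0 0 -0.0022 0.021 0.038 0 20; 0 0 -0.0022 0.0257 0.0463 0 20; 0 0 -0.0022 0.0257 0.0463 0 20; 0 0 -0.0022 0.0257 0.0463 0 20; 0 0 -0.0022 0.0257 0.0463 0 20")

```text
t: 7.95
tcp_pos: [472.4, 251.3, 95.2]
ee_rot: [0.18, 0.984, -0.001, -0.0]
wrist_force: [-0.6, 0.3, 0.1]
opening: 29.1
grip_force: 24.7
```

Run:
```python
from h import *
from station import manip
s=manip.state();c=manip.calibration("wrist");im=manip.camera("wrist");cv2.imwrite("pics/w3.png",im);np.savez("w3.npz",**c)
print(s["t"],s["tcp_pos"],plan(s,(469.5,256.5,25),69.8))
H,S,V=cv2.split(cv2.cvtColor(im,cv2.COLOR_BGR2HSV))
for p in [(469.5,256.5),(526,235.7),(583,215),(640,194)]: print(p,proj(c,(*p,4)).round(1))
```

```text
7.95 [472.41279936 251.30466968  95.21209441] ([-0.001, 0.0, -0.008], [4.6, 3.9, 70.2])
(469.5, 256.5) [280.8 211.5]
(526, 235.7) [281.  281.2]
(583, 215) [281.5 343.2]
(640, 194) [281.6 398.2]
```

View pics/w3.png

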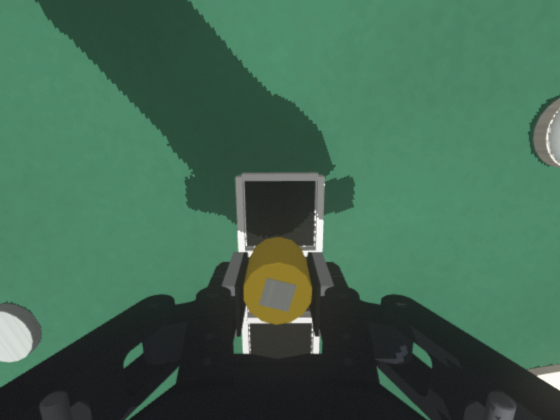

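The far pocket's floor is centred at (281,213), against a predicted (280.8,211.5), so the rack estimate holds. The mount is held upright. Descending.

To row units: 73 mm is 0.073, 4.6 mm is 0.0046, -0.008 rad is -0.0025.

Call:
drive_tool(targets="0 0 -0.0025 0.0046 0.0039 0.025 20; 0 0 -0.0025 0.0046 0.0039 0.05 20; 0 0 -0.0025 0.0046 0.0039 0.065 20; 0 0 -0.0025 0.0046 0.0039 0.072 20; 0 0 -0.0025 0.0046 0.0039 0.073 20; 0 0 -0.0025 0.0046 0.0039 0.073 20; 0 0 -0.0025 0.0046 0.0039 0.073 20")

```text
t: 8.7
tcp_pos: [470.0, 258.5, 23.2]
ee_rot: [0.175, 0.985, 0.001, 0.001]
wrist_force: [0.8, -0.1, -0.5]
opening: 29.3
grip_force: 24.7
```

Run:
```python
from h import *
from station import manip
s=manip.state()
print(s["t"],s["tcp_pos"],s["wrist_force"],plan(s,(469.5,256.5,11.4),69.8))
```

```text
8.7 [469.9680815  258.50903661  23.16265582] [ 0.76898992 -0.13543763 -0.46610372] ([0.001, 0.001, 0.001], [-0.2, -2.1, 11.8])
```

Lower slowly and watch for contact.

To row units: 11.5 mm is 0.0115, 11 mm is 0.011.

Call:
drive_tool(targets="0 0 0 0 -0.002 0.004 20; 0 0 0 0 -0.002 0.008 20; 0 0 0 0 -0.002 0.01 20; 0 0 0 0 -0.002 0.011 20; 0 0 0 0 -0.002 0.0115 20; 0 0 0 0 -0.002 0.0115 20; 0 0 0 0 -0.002 0.0115 20")

```text
t: 9.4
tcp_pos: [468.3, 256.4, 11.3]
ee_rot: [0.174, 0.985, -0.0, -0.0]
wrist_force: [-0.4, -1.0, 6.1]
opening: 29.0
grip_force: 25.3
```

Contact, 6 N. Release and lift.

To row units: -90 mm is -0.09, -85 mm is -0.085.

Call:
drive_tool(targets="0 0 0 0 0 0 31; 0 0 0 0 0 0 34; 0 0 0 0 0 0 38; 0 0 0 0 0 0 42; 0 0 0 0 0 0 42; 0 0 0 0 0 -0.01 44; 0 0 0 0 0 -0.03 44; 0 0 0 0 0 -0.06 60; 0 0 0 0 0 -0.085 60; 0 0 0 0 0 -0.09 60; 0 0 0 0 0 -0.09 60")

```text
t: 10.5
tcp_pos: [469.0, 256.8, 102.1]
ee_rot: [0.174, 0.985, 0.001, 0.001]
wrist_force: [0.2, -0.0, -1.0]
opening: 60.3
grip_force: 0.0
```

Run:
```python
from h import *
from station import manip
s=manip.state();c=manip.calibration("wrist");im=manip.camera("wrist");cv2.imwrite("pics/w4.png",im)
print(s["t"],s["tcp_pos"],plan(s,(550.3,-241.3,90),14.2))
H,S,V=cv2.split(cv2.cvtColor(im,cv2.COLOR_BGR2HSV))
m=(H>18)&(H<38)&(S>100)&(V>50)
for ce,a,b in blobs(m,200,9999):
  ys,xs=np.nonzero(b);print(ce,a,xs.min(),xs.max(),ys.min(),ys.max())
print(proj(c,(469.5,256.5,36)),proj(c,(469.5,256.5,4)))
```

```text
10.5 [469.04843433 256.84247706 102.06757159] ([0.003, 0.0, 0.972], [-247.4, -439.9, 11.6])
[276.10337079 220.63146067] 1335 255 297 197 246
[275.15607015 227.57054995] [275.29628123 215.20383729]
```

View pics/w4.png

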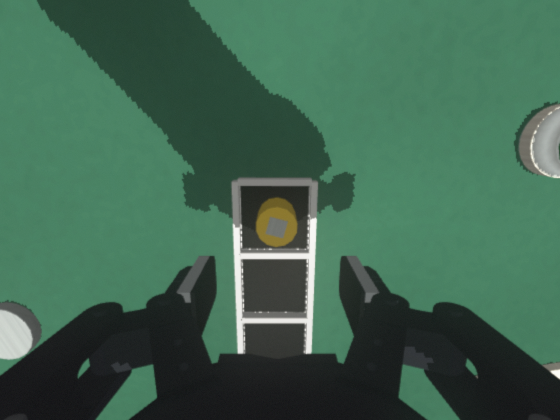

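Yellow stands upright and centred at (276,222) in the far pocket. Next red.

To row units: -439.9 mm is -0.4399, -247.4 mm is -0.2474, 0.972 rad is 0.3094.

Call:
drive_tool(targets="0 0 0.0159 -0.008 -0.015 0 60; 0 0 0.0414 -0.028 -0.049 0.001 60; 0 0 0.0732 -0.051 -0.091 0.002 60; 0 0 0.105 -0.075 -0.134 0.004 60; 0 0 0.1369 -0.1 -0.177 0.005 60; 0 0 0.1687 -0.124 -0.22 0.006 60; 0 0 0.2005 -0.148 -0.263 0.007 60; 0 0 0.2324 -0.172 -0.306 0.008 60; 0 0 0.261 -0.196 -0.349 0.009 60; 0 0 0.2897 -0.22 -0.392 0.01 60; 0 0 0.3056 -0.238 -0.424 0.011 60; 0 0 0.3094 -0.2474 -0.4399 0.0116 60")

```text
t: 11.75
tcp_pos: [547.2, -247.8, 88.0]
ee_rot: [0.618, 0.786, -0.002, -0.0]
wrist_force: [-1.2, -0.0, 0.0]
opening: 59.7
grip_force: 0.0
```

To row units: 30 mm is 0.03, 25 mm is 0.025.

Call:
drive_tool(targets="0 0 0 0 0 0 60; 0 0 0 0 0 0 60; 0 0 0 0 0 0.01 60; 0 0 0 0 0 0.025 60; 0 0 0 0 0 0.03 60; 0 0 0 0 0 0.03 60; 0 0 0 0 0 0.03 60")

```text
t: 12.45
tcp_pos: [550.0, -240.8, 59.3]
ee_rot: [0.614, 0.79, 0.0, -0.0]
wrist_force: [0.0, -0.8, 0.2]
opening: 60.0
grip_force: 0.0
```

```bash
cat > look.py <<'E'
import sys
from h import *
from station import manip
x,y,z,az=map(float,sys.argv[1:5])
s=manip.state();print(s["t"],s["tcp_pos"].round(1) if hasattr(s["tcp_pos"],"round") else s["tcp_pos"],plan(s,(x,y,z),az))
E
cat > inset.py <<'E'
from h import *
from station import manip
s=manip.state();c=manip.calibration("wrist");im=manip.camera("wrist")
import sys;cv2.imwrite(f"pics/{sys.argv[1]}.png",im)
H,S,V=cv2.split(cv2.cvtColor(im,cv2.COLOR_BGR2HSV))
for nm,h0,h1 in [("red",-8,8),("blue",100,125)]:
    hh=H.astype(int);hh[hh>170]-=180
    m=((hh>h0)&(hh<h1)&(S>110)&(V>40)).astype(np.uint8)
    ct,_=cv2.findContours(m,cv2.RETR_CCOMP,cv2.CHAIN_APPROX_NONE)[:2]
    q=np.zeros_like(m)
    for k in ct: cv2.drawContours(q,[cv2.convexHull(k)],-1,1,-1)
    for ce,a,_ in blobs((q>0)&(S<90)&(V>70),60,2000):print(nm,ce.round(1),a,ray(c,ce,39).round(1))
E
python3 look.py 550.3 -241.3 14.5 14.2; python3 inset.py w5
```

```text
12.45 [ 550.  -240.8   59.3] ([0.0, -0.0, 0.002], [-0.6, 0.2, 44.8])
red [276.2 253.9] 485 [ 550.4 -240.8]
blue [291.4 136.1] 1466 [ 541.9 -176.2]
blue [272.9 152.9] 664 [ 534.8 -186.7]
```

Red is measured at (550.4,-240.8), and the TCP is above it.

To row units: 44.5 mm is 0.0445, 40 mm is 0.04.

Call:
drive_tool(targets="0 0 0 0 0 0.015 60; 0 0 0 0 0 0.03 55; 0 0 0 0 0 0.04 50; 0 0 0 0 0 0.0445 45; 0 0 0 0 0 0.0445 42; 0 0 0 0 0 0.0445 38; 0 0 0 0 0 0.0445 34; 0 0 0 0 0 0.0445 30; 0 0 0 0 0 0.0445 25; 0 0 0 0 0 0.0445 20; 0 0 0 0 0 0.0445 20; 0 0 0 0 0 0.0445 20")

```text
t: 13.7
tcp_pos: [550.1, -241.9, 15.4]
ee_rot: [0.614, 0.789, 0.0, 0.001]
wrist_force: [-1.6, 0.4, 5.4]
opening: 29.3
grip_force: 25.0
```

To row units: -80 mm is -0.08, -70 mm is -0.07.

Call:
drive_tool(targets="0 0 0 0 0 -0.005 20; 0 0 0 0 0 -0.02 20; 0 0 0 0 0 -0.045 20; 0 0 0 0 0 -0.07 20; 0 0 0 0 0 -0.08 20; 0 0 0 0 0 -0.08 20; 0 0 0 0 0 -0.08 20; 0 0 0 0 0 -0.08 20")

```text
t: 14.5
tcp_pos: [548.8, -241.0, 93.4]
ee_rot: [0.614, 0.789, -0.0, -0.001]
wrist_force: [-1.1, -0.8, -0.8]
opening: 28.9
grip_force: 24.8
```

```bash
python3 look.py 526 235.7 95 69.8
```

```text
14.5 [ 548.8 -241.    93.4] ([-0.001, -0.003, -0.97], [467.7, 94.9, -1.0])
```

To row units: 458 mm is 0.458, 432 mm is 0.432, -0.965 rad is -0.3072.

Call:
drive_tool(targets="0 0 -0.0095 0.015 0.003 -0.001 20; 0 0 -0.0318 0.045 0.009 -0.001 20; 0 0 -0.0637 0.088 0.018 -0.001 20; 0 0 -0.0955 0.132 0.027 -0.001 20; 0 0 -0.1273 0.176 0.036 -0.001 20; 0 0 -0.1592 0.22 0.045 -0.001 20; 0 0 -0.191 0.264 0.054 -0.001 20; 0 0 -0.2228 0.308 0.063 -0.001 20; 0 0 -0.2546 0.352 0.072 -0.001 20; 0 0 -0.2801 0.396 0.08 -0.001 20; 0 0 -0.2992 0.432 0.088 -0.001 20; 0 0 -0.3072 0.458 0.093 -0.001 20")

```text
t: 15.7
tcp_pos: [525.3, 230.1, 95.0]
ee_rot: [0.174, 0.985, 0.001, -0.001]
wrist_force: [0.1, 0.9, -0.9]
opening: 29.0
grip_force: 24.7
```

To row units: 8 mm is 0.008, 5 mm is 0.005.

Call:
drive_tool(targets="0 0 0 0.008 0.005 0 20; 0 0 0 0.008 0.005 0 20; 0 0 0 0.008 0.005 0 20; 0 0 0 0.008 0.005 0 20; 0 0 0 0.008 0.005 0 20")

```text
t: 16.2
tcp_pos: [522.2, 230.7, 95.8]
ee_rot: [0.179, 0.984, -0.001, 0.0]
wrist_force: [0.5, -0.1, -0.1]
opening: 29.1
grip_force: 24.8
```

```bash
python3 look.py 526 235.7 25 69.8
```

```text
16.2 [522.2 230.7  95.8] ([-0.001, 0.001, -0.008], [-1.7, 6.1, 70.8])
```

To row units: 71 mm is 0.071, 6.1 mm is 0.0061, -0.008 rad is -0.0025.

Call:
drive_tool(targets="0 0 -0.0025 -0.0017 0.0061 0.02 20; 0 0 -0.0025 -0.0017 0.0061 0.045 20; 0 0 -0.0025 -0.0017 0.0061 0.063 20; 0 0 -0.0025 -0.0017 0.0061 0.071 20; 0 0 -0.0025 -0.0017 0.0061 0.071 20; 0 0 -0.0025 -0.0017 0.0061 0.071 20; 0 0 -0.0025 -0.0017 0.0061 0.071 20")

```text
t: 16.9
tcp_pos: [526.3, 237.9, 25.8]
ee_rot: [0.174, 0.985, 0.001, 0.001]
wrist_force: [-1.0, -0.3, 0.2]
opening: 29.1
grip_force: 24.8
```

```bash
python3 look.py 526 235.7 12 69.8
```

```text
16.9 [526.3 237.9  25.8] ([0.002, 0.002, 0.002], [-0.4, -2.2, 13.8])
```

To row units: 13.3 mm is 0.0133, 12.8 mm is 0.0128.

Call:
drive_tool(targets="0 0 0 0 -0.0015 0.005 20; 0 0 0 0 -0.0015 0.009 20; 0 0 0 0 -0.0015 0.011 20; 0 0 0 0 -0.0015 0.012 20; 0 0 0 0 -0.0015 0.0128 20; 0 0 0 0 -0.0015 0.0133 20; 0 0 0 0 -0.0015 0.0133 20; 0 0 0 0 -0.0015 0.0133 20")

```text
t: 17.7
tcp_pos: [524.7, 236.3, 12.3]
ee_rot: [0.174, 0.985, -0.0, -0.0]
wrist_force: [-1.9, -0.7, 6.8]
opening: 29.0
grip_force: 25.4
```

Contact at 6.8 N. Release and lift.

To row units: -85 mm is -0.085, -80 mm is -0.08.

Call:
drive_tool(targets="0 0 0 0 0 0 31; 0 0 0 0 0 0 34; 0 0 0 0 0 0 38; 0 0 0 0 0 0 42; 0 0 0 0 0 0 42; 0 0 0 0 0 -0.01 44; 0 0 0 0 0 -0.03 44; 0 0 0 0 0 -0.06 60; 0 0 0 0 0 -0.08 60; 0 0 0 0 0 -0.085 60; 0 0 0 0 0 -0.085 60")

```text
t: 18.8
tcp_pos: [525.4, 236.6, 97.4]
ee_rot: [0.174, 0.985, 0.001, 0.001]
wrist_force: [0.1, 0.7, 0.0]
opening: 59.8
grip_force: 0.0
```

```bash
python3 look.py 535 -187 90 14.2;python3 inset.py w6
```

```text
18.8 [525.4 236.6  97.4] ([0.002, 0.001, 0.973], [-154.2, -394.6, 7.0])
red [276.5 228.4] 333 [524.2 237.8]
```

View pics/w6.png

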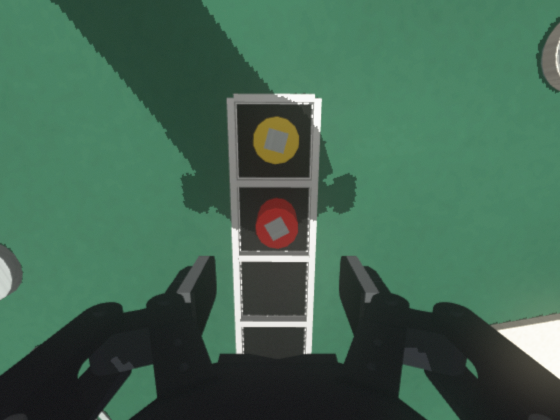

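Yellow (276,141) and red (277,228) both stand upright in pockets 1 and 2. Next blue.

To row units: -394.6 mm is -0.3946, -154.2 mm is -0.1542, 0.973 rad is 0.3097.

Call:
drive_tool(targets="0 0 0.0159 -0.006 -0.015 0 60; 0 0 0.0414 -0.019 -0.049 0.001 60; 0 0 0.0732 -0.034 -0.088 0.002 60; 0 0 0.105 -0.05 -0.128 0.003 60; 0 0 0.1369 -0.066 -0.168 0.003 60; 0 0 0.1687 -0.082 -0.208 0.004 60; 0 0 0.2005 -0.098 -0.248 0.005 60; 0 0 0.2324 -0.113 -0.288 0.006 60; 0 0 0.261 -0.128 -0.325 0.006 60; 0 0 0.2897 -0.142 -0.362 0.007 60; 0 0 0.3056 -0.151 -0.385 0.007 60; 0 0 0.3097 -0.1542 -0.3946 0.007 60")

```text
t: 20.05
tcp_pos: [532.3, -192.2, 88.5]
ee_rot: [0.618, 0.786, -0.002, -0.0]
wrist_force: [-0.3, -0.1, 0.5]
opening: 60.1
grip_force: 0.0
```

To row units: 30 mm is 0.03, 25 mm is 0.025.

Call:
drive_tool(targets="0 0 0 0 0 0 60; 0 0 0 0 0 0 60; 0 0 0 0 0 0.01 60; 0 0 0 0 0 0.025 60; 0 0 0 0 0 0.03 60; 0 0 0 0 0 0.03 60; 0 0 0 0 0 0.03 60")

```text
t: 20.75
tcp_pos: [534.8, -186.6, 59.4]
ee_rot: [0.614, 0.789, 0.0, -0.0]
wrist_force: [-0.5, -0.3, -0.4]
opening: 60.1
grip_force: 0.0
```

```bash
python3 look.py 535 -187 15 14.2;python3 inset.py w7
```

```text
20.75 [ 534.8 -186.6   59.4] ([0.0, -0.0, 0.001], [-0.5, 0.1, 44.4])
blue [275.5 254.3] 505 [ 534.9 -187. ]
```

To row units: 44.5 mm is 0.0445, 40 mm is 0.04.

Call:
drive_tool(targets="0 0 0 0 0 0.015 60; 0 0 0 0 0 0.03 55; 0 0 0 0 0 0.04 50; 0 0 0 0 0 0.0445 45; 0 0 0 0 0 0.0445 42; 0 0 0 0 0 0.0445 38; 0 0 0 0 0 0.0445 34; 0 0 0 0 0 0.0445 30; 0 0 0 0 0 0.0445 25; 0 0 0 0 0 0.0445 20; 0 0 0 0 0 0.0445 20; 0 0 0 0 0 0.0445 20")

```text
t: 22.0
tcp_pos: [534.8, -187.4, 15.5]
ee_rot: [0.614, 0.789, 0.0, 0.0]
wrist_force: [-0.4, -0.2, 5.1]
opening: 29.1
grip_force: 24.9
```

To row units: -80 mm is -0.08, -70 mm is -0.07.

Call:
drive_tool(targets="0 0 0 0 0 -0.005 20; 0 0 0 0 0 -0.02 20; 0 0 0 0 0 -0.045 20; 0 0 0 0 0 -0.07 20; 0 0 0 0 0 -0.08 20; 0 0 0 0 0 -0.08 20; 0 0 0 0 0 -0.08 20; 0 0 0 0 0 -0.08 20")

```text
t: 22.8
tcp_pos: [533.7, -186.7, 93.5]
ee_rot: [0.614, 0.789, -0.0, -0.001]
wrist_force: [-0.1, -0.5, -0.8]
opening: 28.9
grip_force: 24.8
```

```bash
python3 look.py 583 215 95 69.8
```

```text
22.8 [ 533.7 -186.7   93.5] ([-0.001, -0.003, -0.97], [377.2, 146.5, -1.2])
```

View pics/w7.png

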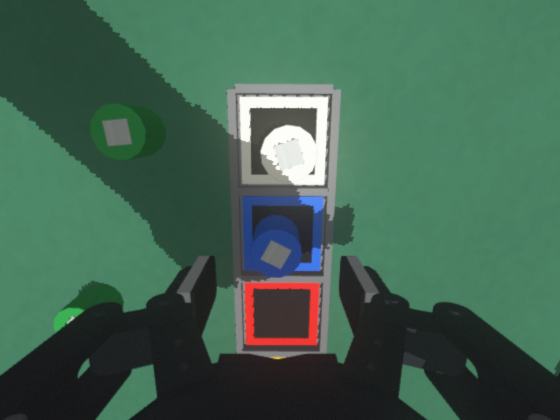

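The w7 view shows white's top at (289,152), still standing. Carrying blue to pocket 3.

To row units: 372 mm is 0.372, 358 mm is 0.358, -0.97 rad is -0.3088.

Call:
drive_tool(targets="0 0 -0.0095 0.013 0.005 -0.001 20; 0 0 -0.0318 0.037 0.014 -0.001 20; 0 0 -0.0637 0.074 0.029 -0.001 20; 0 0 -0.0955 0.111 0.043 -0.001 20; 0 0 -0.1273 0.148 0.058 -0.001 20; 0 0 -0.1592 0.185 0.072 -0.001 20; 0 0 -0.191 0.222 0.087 -0.001 20; 0 0 -0.2228 0.259 0.101 -0.001 20; 0 0 -0.2546 0.296 0.115 -0.001 20; 0 0 -0.2801 0.33 0.128 -0.001 20; 0 0 -0.2992 0.358 0.139 -0.001 20; 0 0 -0.3088 0.372 0.145 -0.001 20")

```text
t: 24.0
tcp_pos: [582.2, 214.6, 95.0]
ee_rot: [0.171, 0.985, 0.001, -0.001]
wrist_force: [-0.2, -0.2, -0.8]
opening: 29.0
grip_force: 24.8
```

To row units: 5 mm is 0.005, 3 mm is 0.003.

Call:
drive_tool(targets="0 0 0 0.003 0.005 0 20; 0 0 0 0.003 0.005 0 20; 0 0 0 0.003 0.005 0 20; 0 0 0 0.003 0.005 0 20; 0 0 0 0.003 0.005 0 20")

```text
t: 24.5
tcp_pos: [583.0, 213.0, 96.0]
ee_rot: [0.177, 0.984, -0.0, 0.0]
wrist_force: [-0.7, -0.1, -0.2]
opening: 29.3
grip_force: 24.8
```

```bash
python3 look.py 583 215 25 69.8
```

```text
24.5 [583. 213.  96.] ([-0.001, 0.0, -0.003], [0.7, 1.9, 71.0])
```

To row units: 71 mm is 0.071, 63 mm is 0.063.

Call:
drive_tool(targets="0 0 0 0.0007 0.001 0.02 20; 0 0 0 0.0007 0.001 0.045 20; 0 0 0 0.0007 0.001 0.063 20; 0 0 0 0.0007 0.001 0.071 20; 0 0 0 0.0007 0.001 0.071 20; 0 0 0 0.0007 0.001 0.071 20; 0 0 0 0.0007 0.001 0.071 20")

```text
t: 25.2
tcp_pos: [583.4, 216.2, 26.2]
ee_rot: [0.176, 0.984, 0.001, 0.001]
wrist_force: [0.3, -0.6, -0.9]
opening: 29.2
grip_force: 24.8
```

```bash
python3 look.py 583 215 12 69.8
```

```text
25.2 [583.4 216.2  26.2] ([0.002, 0.002, -0.0], [-0.0, -1.2, 14.2])
```

To row units: 13.5 mm is 0.0135, 12.8 mm is 0.0128.

Call:
drive_tool(targets="0 0 0 0 -0.0005 0.005 20; 0 0 0 0 -0.0005 0.009 20; 0 0 0 0 -0.0005 0.011 20; 0 0 0 0 -0.0005 0.012 20; 0 0 0 0 -0.0005 0.0128 20; 0 0 0 0 -0.0005 0.0135 20; 0 0 0 0 -0.0005 0.0135 20; 0 0 0 0 -0.0005 0.0135 20")

```text
t: 26.0
tcp_pos: [581.9, 215.4, 12.6]
ee_rot: [0.175, 0.984, -0.0, -0.0]
wrist_force: [-2.7, -1.1, 6.9]
opening: 29.2
grip_force: 25.5
```

To row units: -85 mm is -0.085, -80 mm is -0.08.

Call:
drive_tool(targets="0 0 0 0 0 0 31; 0 0 0 0 0 0 34; 0 0 0 0 0 0 38; 0 0 0 0 0 0 42; 0 0 0 0 0 0 42; 0 0 0 0 0 -0.01 44; 0 0 0 0 0 -0.03 44; 0 0 0 0 0 -0.06 60; 0 0 0 0 0 -0.08 60; 0 0 0 0 0 -0.085 60; 0 0 0 0 0 -0.085 60")

```text
t: 27.1
tcp_pos: [582.7, 215.7, 97.5]
ee_rot: [0.175, 0.984, 0.001, 0.001]
wrist_force: [-0.2, -0.1, -0.3]
opening: 60.2
grip_force: 0.0
```

```bash
python3 look.py 528 -131 90 14.2;python3 inset.py w8
```

```text
27.1 [582.7 215.7  97.5] ([0.002, 0.001, 0.97], [-68.4, -344.3, 7.1])
red [276.1 137.2] 422 [524.9 237.4]
blue [276.4 229.1] 344 [582.1 216.6]
```

Blue (582,217) and red (525,237) both match their pockets. Next white.

To row units: -344.3 mm is -0.3443, -68.4 mm is -0.0684, 0.97 rad is 0.3088.

Call:
drive_tool(targets="0 0 0.0159 -0.003 -0.013 0 60; 0 0 0.0414 -0.009 -0.043 0.001 60; 0 0 0.0732 -0.016 -0.078 0.002 60; 0 0 0.105 -0.023 -0.113 0.003 60; 0 0 0.1369 -0.03 -0.148 0.003 60; 0 0 0.1687 -0.037 -0.183 0.004 60; 0 0 0.2005 -0.044 -0.218 0.005 60; 0 0 0.2324 -0.051 -0.253 0.006 60; 0 0 0.261 -0.057 -0.285 0.006 60; 0 0 0.2897 -0.063 -0.317 0.007 60; 0 0 0.3056 -0.067 -0.337 0.007 60; 0 0 0.3088 -0.0684 -0.3443 0.007 60")

```text
t: 28.35
tcp_pos: [525.2, -135.4, 88.5]
ee_rot: [0.617, 0.787, -0.002, -0.0]
wrist_force: [-0.6, 0.5, 0.5]
opening: 60.2
grip_force: 0.0
```

To row units: 30 mm is 0.03, 25 mm is 0.025.

Call:
drive_tool(targets="0 0 0 0 0 0 60; 0 0 0 0 0 0 60; 0 0 0 0 0 0.01 60; 0 0 0 0 0 0.025 60; 0 0 0 0 0 0.03 60; 0 0 0 0 0 0.03 60; 0 0 0 0 0 0.03 60")

```text
t: 29.05
tcp_pos: [527.7, -130.8, 59.4]
ee_rot: [0.614, 0.789, 0.0, -0.0]
wrist_force: [0.7, -0.3, 0.3]
opening: 60.0
grip_force: 0.0
```

```bash
python3 look.py 528 -131 15 14.2;python3 inset.py w9
python3 - <<'E'
from h import *
from station import manip
c=manip.calibration("wrist");np.savez("w9.npz",**c)
print(proj(c,(528,-131,39)))
E
```

```text
29.05 [ 527.7 -130.8   59.4] ([0.0, -0.0, 0.001], [-0.3, 0.3, 44.4])
[275.74968561 253.42573939]
```

View pics/w9.png

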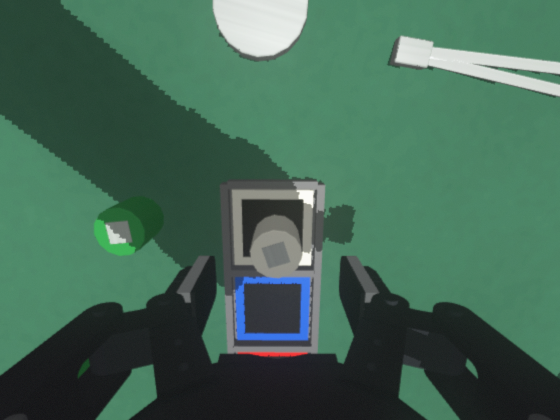

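White's inset is at (276,254), against a predicted (275.7,253.4), so it is centred. Grip.

To row units: 44.5 mm is 0.0445, 40 mm is 0.04.

Call:
drive_tool(targets="0 0 0 0 0 0.015 60; 0 0 0 0 0 0.03 55; 0 0 0 0 0 0.04 50; 0 0 0 0 0 0.0445 45; 0 0 0 0 0 0.0445 42; 0 0 0 0 0 0.0445 38; 0 0 0 0 0 0.0445 34; 0 0 0 0 0 0.0445 30; 0 0 0 0 0 0.0445 25; 0 0 0 0 0 0.0445 20; 0 0 0 0 0 0.0445 20; 0 0 0 0 0 0.0445 20")

```text
t: 30.3
tcp_pos: [527.7, -131.4, 15.5]
ee_rot: [0.614, 0.789, 0.0, 0.0]
wrist_force: [-0.6, -0.6, 5.9]
opening: 28.9
grip_force: 24.7
```

To row units: -80 mm is -0.08, -70 mm is -0.07.

Call:
drive_tool(targets="0 0 0 0 0 -0.005 20; 0 0 0 0 0 -0.02 20; 0 0 0 0 0 -0.045 20; 0 0 0 0 0 -0.07 20; 0 0 0 0 0 -0.08 20; 0 0 0 0 0 -0.08 20; 0 0 0 0 0 -0.08 20; 0 0 0 0 0 -0.08 20")

```text
t: 31.1
tcp_pos: [526.5, -130.9, 93.6]
ee_rot: [0.614, 0.789, -0.001, -0.001]
wrist_force: [-0.9, 0.4, -1.5]
opening: 29.2
grip_force: 24.8
```

```bash
python3 look.py 640 194 95 69.8
```

```text
31.1 [ 526.5 -130.9   93.6] ([-0.002, -0.002, -0.97], [287.1, 189.8, -1.5])
```

To row units: 284 mm is 0.284, 130 mm is 0.13, -0.97 rad is -0.3088.

Call:
drive_tool(targets="0 0 -0.0095 0.009 0.006 -0.001 20; 0 0 -0.0318 0.028 0.018 -0.001 20; 0 0 -0.0637 0.056 0.037 -0.001 20; 0 0 -0.0955 0.084 0.056 -0.001 20; 0 0 -0.1273 0.112 0.074 -0.001 20; 0 0 -0.1592 0.14 0.093 -0.001 20; 0 0 -0.191 0.168 0.112 -0.001 20; 0 0 -0.2228 0.196 0.13 -0.001 20; 0 0 -0.2546 0.224 0.149 -0.001 20; 0 0 -0.2801 0.25 0.166 -0.001 20; 0 0 -0.2992 0.273 0.181 -0.001 20; 0 0 -0.3088 0.284 0.188 -0.001 20")

```text
t: 32.3
tcp_pos: [639.4, 195.2, 94.8]
ee_rot: [0.172, 0.985, 0.001, -0.001]
wrist_force: [0.3, 0.4, -1.1]
opening: 29.1
grip_force: 24.8
```

To row units: 3 mm is 0.003, 2 mm is 0.002.

Call:
drive_tool(targets="0 0 0 0.002 0.003 0 20; 0 0 0 0.002 0.003 0 20; 0 0 0 0.002 0.003 0 20; 0 0 0 0.002 0.003 0 20; 0 0 0 0.002 0.003 0 20")

```text
t: 32.8
tcp_pos: [639.2, 192.2, 96.1]
ee_rot: [0.176, 0.984, -0.0, 0.0]
wrist_force: [-0.4, -1.1, -1.3]
opening: 29.2
grip_force: 24.8
```

```bash
python3 look.py 639.5 194 25 69.8
```

```text
32.8 [639.2 192.2  96.1] ([-0.001, 0.0, -0.002], [0.4, 1.8, 71.1])
```

To row units: 71 mm is 0.071, 63 mm is 0.063.

Call:
drive_tool(targets="0 0 0 0.0004 0.001 0.02 20; 0 0 0 0.0004 0.001 0.045 20; 0 0 0 0.0004 0.001 0.063 20; 0 0 0 0.0004 0.001 0.071 20; 0 0 0 0.0004 0.001 0.071 20; 0 0 0 0.0004 0.001 0.071 20; 0 0 0 0.0004 0.001 0.071 20")

```text
t: 33.5
tcp_pos: [640.2, 195.0, 26.3]
ee_rot: [0.176, 0.984, 0.001, 0.001]
wrist_force: [-0.3, 0.3, 0.2]
opening: 29.2
grip_force: 24.8
```

```bash
python3 look.py 639.5 194 12 69.8
```

```text
33.5 [640.2 195.   26.3] ([0.002, 0.002, -0.0], [0.3, -1.2, 14.3])
```

To row units: 13.5 mm is 0.0135, 12.8 mm is 0.0128.

Call:
drive_tool(targets="0 0 0 0 -0.0005 0.005 20; 0 0 0 0 -0.0005 0.009 20; 0 0 0 0 -0.0005 0.011 20; 0 0 0 0 -0.0005 0.012 20; 0 0 0 0 -0.0005 0.0128 20; 0 0 0 0 -0.0005 0.0135 20; 0 0 0 0 -0.0005 0.0135 20; 0 0 0 0 -0.0005 0.0135 20")

```text
t: 34.3
tcp_pos: [638.6, 194.3, 12.6]
ee_rot: [0.175, 0.984, -0.0, -0.0]
wrist_force: [-3.4, -0.4, 6.9]
opening: 29.3
grip_force: 25.4
```

To row units: -160 mm is -0.16, -140 mm is -0.14.

Call:
drive_tool(targets="0 0 0 0 0 0 31; 0 0 0 0 0 0 34; 0 0 0 0 0 0 38; 0 0 0 0 0 0 42; 0 0 0 0 0 0 42; 0 0 0 0 0 -0.01 44; 0 0 0 0 0 -0.03 44; 0 0 0 0 0 -0.06 60; 0 0 0 0 0 -0.1 60; 0 0 0 0 0 -0.14 60; 0 0 0 0 0 -0.16 60; 0 0 0 0 0 -0.16 60")

```text
t: 35.5
tcp_pos: [641.6, 195.0, 176.8]
ee_rot: [0.176, 0.984, 0.002, 0.004]
wrist_force: [0.5, -0.7, 0.7]
opening: 59.8
grip_force: 0.0
```

Run:
```python
from station import manip
import cv2,numpy as np
s=manip.camera("side");w=manip.camera("wrist")
cv2.imwrite("pics/end.png",np.hstack([cv2.resize(w[20:400,150:400],(380,578)),cv2.resize(s[100:190,190:330],(420,270)).repeat(1,0) if 0 else cv2.copyMakeBorder(cv2.resize(s[100:190,190:330],(420,270)),0,308,0,0,0)]))
```

```text
(no output)
```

View pics/end.png

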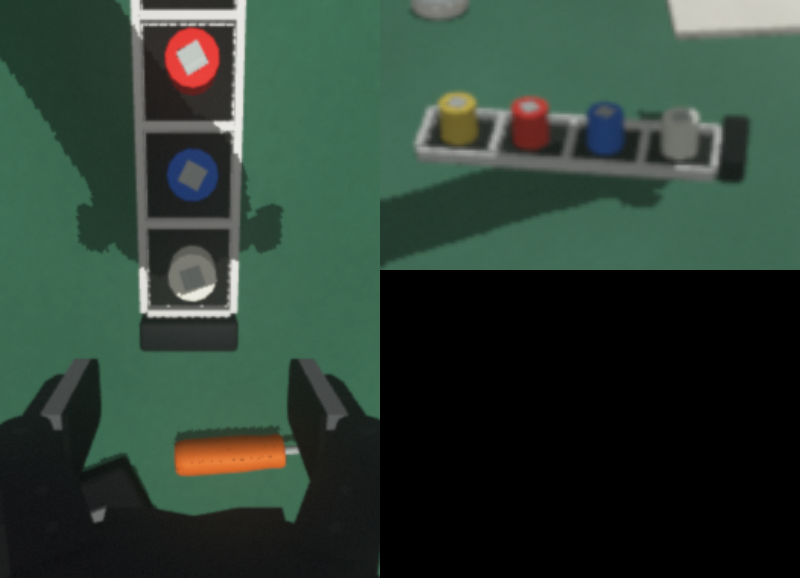

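All four mounts are upright in the rack: yellow farthest from its grip (crop 458,118), then red (530,122), blue (605,127) and white nearest (680,133). The gripper is clear.

```bash
python3 -c "
from station import manip
print(manip.hand_in())"
```

```text
the job is handed in; nothing more can be done
None
```

All four mounts stand upright, polished face up, in the rack in reverse order (yellow farthest from its black grip, then red, blue and white nearest), and the job was handed in at about 36 s of the 102 s allowed.

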